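# Take the drill jig plate off its dowels and slide it under its storage cover

## Robot

A 7-joint arm with a two-finger parallel gripper is mounted at the origin on a cart in front of the work surface, level with it; the furniture and walls round the work are solid. World frame = base frame: x ahead of the robot, y to its left, z up, the work surface at z = 0. Lengths are in m, angles in rad, forces in N, time in s.
With the tool pointing down it reaches from about 0.35 to 0.9 m from the base axis. Payload 8.1 kg.
Tool frame: the origin (TCP) lies at the centre of the arm's flange, where the gripper is bolted on; the fingertips stand 178 mm ahead of it and the grasp point (between the pads) lies 159 mm ahead of it; z points along the fingers, y is the line along which they close (so a half turn about z gives the same grasp; the last joint's range is limited). The gripper opens to 92 mm and grips with 3 to 60 N. Pads are 19 mm wide; open, the fingers measure 130 mm over their backs; the gripper's body (75 mm by 190 mm) begins 47 mm behind the grasp point.
Start: joints at [-1.315, 0.434, 0.025, 1.573, -0.012, 1.134, -0.075], TCP at [0.219, 0.585, 0.405] pointing down, gripper open.
Joint ranges: [-2.62, 2.62], [-0.44, 2.09], [-1.27, 1.32], [0.08, 2.57], [-1.32, 4.46], [0.12, 2], [-2.74, 2.74]. Speed limits (rad/s): [2.22, 2.22, 3.01, 3.01, 3.14, 3.14, 3.14].

## Interface

Orientations are given as a rotation vector (axis times angle).
In Python, from cell import arm gives the robot as it stands. The module is installed in compiled form; this text tells all that it offers.
- The arm moves only by the shell command python3 -m inch 'ROWS' [FORCE]. ROWS is text: rows parted by semicolons, each of 5 numbers parted by spaces: the shift along the tool's x, y, z in m, then the turn about the tool's z in rad, then the finger opening in m, from 0 to 0.0918. In form: x y z roll fingers; .... A call has 1 to 5 rows; each row is the pose to reach, as a shift and turn from the pose commanded when the call began, along the tool's axes at that moment; what a row does not reach only later rows make up. A row lasts 1/10 s, in which the tool goes at most 50 mm and 8.59 degrees, less where a joint would pass 70% of its speed; a pose out of reach is approached as far as the arm can. A call with a gripper value outside its range is refused whole. The fingers move at their own pace and stop on an object; FORCE is the grip in N (left out, the last holds). Time passes only in rows, so rows that repeat a pose let the fingers close. It gives the time, the measured TCP pose, the force, the opening and the grip force at its end, in the units of the state.
- arm.observe(): the state, without advancing time (a new reading comes with each control period).
- arm.get_image(name): name is "scene" or "top"; returns the picture (400x640x3 uint8, red, green, blue); there is no depth.
- arm.get_calibration(name): a dict with "intrinsics" (3x3 intrinsics, pixels), "pose" (4x4, takes a point from camera to world coordinates). Camera axes: x right, y up, looking along -z (the intrinsics and any distortion apply to the point x, -y, -z); pixel columns grow to the right and rows downward; lengths in m; the calibration is good to about 2 mm. A picture is of the moment at which its call begins. get_calibration takes no time and is no camera call.
- arm.sign_off(): hands the job in; it is judged then, once.
Trained networks look in the newest picture that a camera, given by its name, has taken for a name from the list of things; names that differ only in an ending like _2 or _b are one class to them, and where a whole thing is asked for, a point or a joint stands for the part that bears it (a point fixed in the world has none). Each returns a list of dicts, best first, with "conf" (0 to 1); they miss things now and then, are a little off and sometimes report something else, mostly with a low value. They report only what shows in the picture. A call takes as long as a camera call.
- arm.look_for(camera, query): "point" ([row, column] in pixels, amid what is visible of it).
- arm.silhouettes(camera, query): "region" (400x640 bool, what is visible of it) and "point" ([row, column] in pixels, amid what is visible of it).
- arm.place_of(camera, query): "point" ([row, column] in pixels: a listed point, or the origin of a listed thing).
The state is a dict: "clock": time; "joints": joint angles; "dq": joint speeds; "joint_efforts": joint torques, N m; "position": TCP position; "ee_rot": TCP orientation; "force": force on the tool from outside, world axes, zero at the start; "ft_torque": the same for the moment, N m; "width": opening from 0.0 (shut) to 1.0 (fully open); "gripper_force": force on a finger pad.
Only numpy, scipy, OpenCV 4.12 (cv2) and the standard library are available. Lean on these libraries where they do the work, as an engineer would, in place of code of your own. Each camera call takes 0.05 s, during which the arm holds its last target. There are 200 camera calls.

## Task

Lift the drill jig plate by the bar in its middle straight up off the two tight locating dowels, keeping it level, and set it down flat on the open table in front of the low storage cover, and let go of it. Then take it by the upright tab at its end and slide it, other end first, under the cover until that end is fully home against the cover's back wall, and let go. Leave the loose brackets and the flange ring where they lie.

Things in the scene. Friction and masses are not known exactly. Their poses are not given: they have to be found in the camera images.
- jig_plate: Flat aluminium drill jig plate, 180 (x) x 90 (y) x 10 (z) mm, about 0.5 kg, with four small dark drill bushes; it carries a bar in its middle and a tab at its -x end. Origin: centre of its underside; z is up. At the start it lies on the fixture base, fitted over its two dowels (11 mm holes at x, y = +65, +28 and -65, -28 mm, 1 mm wider than the dowels).
- grip_bar: The plate's grip bar, fixed upright on the middle of its top: 50 mm long along the plate's x, 12 mm thick along its y, 32 mm high. Origin: centre of the bar's foot, on the plate's top face; axes as the plate's. Bushes beside it stand 3 mm above the plate and are only cosmetic.
- end_tab: The plate's upright end tab, fixed on its top near its -x end: 40 mm long along the plate's x, 10 mm thick along its y, 40 mm high; its centre lies 65 mm from the plate's centre. Origin: centre of the tab's foot, on the plate's top face; axes as the plate's.
- dowel_base: Dark steel fixture base fixed to the table, 200 (x) x 110 (y) mm, its top face 30 mm above the table. Two upright 10 mm dowels at x, y = +65, +28 and -65, -28 mm rise 24 mm above that face (14 mm above the top of the plate), the last 4 mm tapered. Origin: centre of its foot on the table; axes parallel to the plate's at the start.
- cover: Low grey sheet-metal cover fixed to the table: flat roof (underside 52, top 56 mm above the table), two side walls (inner faces at y = +-52 mm) and a back wall (inner face at x = +50 mm); no floor, the plate slides on the table. Open front at x = -55 mm, where 18 mm high guides flare outward to y = +-65 mm, 24 mm ahead. x points from the front inward, z up. Origin on table, middle line.
- plate_home (a point): Point on the table, on the cover's middle line at x = -40 mm in its frame: the centre of the plate's underside is here when the plate is home, x axes alike; then the plate's tab is at x = -105 mm, in front of the roof. The bar passes under the roof; a gripper does not. Axes as the cover's.
- bracket_0: Loose stamped L bracket, 22 x 34 x 28 mm, a bystander behind the open table in front of the cover. Origin: centre of its underside.
- bracket_4: Loose stamped L bracket like the other, a bystander behind the mouth of the cover. Origin: centre of its underside.
- bracket_1: Loose stamped U bracket, 26 x 36 x 22 mm, a bystander behind the fixture base. Origin: centre of its underside.
- flange_0: Loose turned flange ring, 60 mm across, 14 mm high, a bystander behind the fixture base. Origin: centre of its underside.

How it is judged:
By the outcome, as a careful person would: the job done as asked, in the order asked, and still so for the second after the job is handed in, with the robot touching nothing.
It also fails if it takes over 54 s, if anything falls off the work surface, if the arm or the gripper's body presses on something with over 40 N, if the wrist force passes 120 N, or if a joint passes its speed limit or range.

## Working session

There is one attempt and no reset: what is moved stays moved. The work goes in short steps, Python scripts to look and compute and a shell command to move; the robot and the scene stay as the last step left them, time stands still between calls to the robot, and variables do not carry over. Pictures are saved under pics/ and viewed, at most 10 in all, crops included, and the job is handed in when it is done.

```bash
mkdir -p pics
cat > h.py <<'E'
from cell import arm
import numpy as np, cv2
from scipy.spatial.transform import Rotation as R
def ray(cam,p):
    c=arm.get_calibration(cam);K=np.array(c["intrinsics"]);T=np.array(c["pose"])
    d=np.linalg.inv(K)@[p[1],p[0],1.]; d=T[:3,:3]@[d[0],-d[1],-d[2]]
    return T[:3,3],d/np.linalg.norm(d)
def atz(cam,p,z):
    o,d=ray(cam,p); return o+d*(z-o[2])/d[2]
def tri(rs):
    A=0;b=0
    for o,d in rs:
        P=np.eye(3)-np.outer(d,d);A=A+P;b=b+P@o
    x=np.linalg.solve(A,b); return x,[np.linalg.norm(np.cross(x-o,d)) for o,d in rs]
def proj(cam,X):
    c=arm.get_calibration(cam);K=np.array(c["intrinsics"]);T=np.array(c["pose"])
    q=T[:3,:3].T@(np.array(X)-T[:3,3]);u=K@[q[0],-q[1],-q[2]];return u[1]/u[2],u[0]/u[2]
def snap(cam,name):
    im=arm.get_image(cam);cv2.imwrite(f"pics/{name}.png",im[:,:,::-1]);return im
E
python3 - <<'E'
from h import *
np.set_printoptions(precision=4,suppress=True)
s=arm.observe();print({k:np.round(v,4) for k,v in s.items()})
for c in("scene","top"):
    snap(c,c+"0");print(c,arm.get_calibration(c))
N={}
for n in["jig_plate","grip_bar","end_tab","dowel_base","cover","plate_home","bracket_0","bracket_4","flange_0"]:
    rs=[]
    for c in("scene","top"):
        q=arm.place_of(c,n)
        if q: rs.append(ray(c,q[0]["point"])); print(n,c,np.round(q[0]["point"],1),round(q[0]["conf"],2),len(q))
    if len(rs)==2: print("   ",*tri(rs))
print(arm.observe()["clock"])
E
```

```text
{'clock': np.float64(0.0), 'joints': array([-1.3146,  0.4353,  0.025 ,  1.5741, -0.0116,  1.134 , -0.0751]), 'dq': array([-0.0007,  0.0002,  0.0001, -0.0001,  0.0004,  0.0004, -0.0001]), 'joint_efforts': array([ -0.0004, -66.7856,   0.9849, -31.4454,  -0.0606,   0.043 ,
         0.0002]), 'position': array([0.2194, 0.585 , 0.4039]), 'ee_rot': array([-0.5606, -3.0911,  0.0024]), 'force': array([-0.3068, -0.1567, -0.4568]), 'ft_torque': array([-0.0161, -0.0109, -0.0137]), 'gripper_force': np.float64(0.0), 'width': np.float64(1.0037)}
scene {'intrinsics': array([[436.4876,   0.    , 320.9249],
       [  0.    , 436.4876, 198.5636],
       [  0.    ,   0.    ,   1.    ]]), 'pose': array([[ 0.8899, -0.3224,  0.3228,  0.9646],
       [ 0.456 ,  0.6519, -0.6059, -0.7923],
       [-0.0151,  0.6864,  0.7271,  0.9359],
       [ 0.    ,  0.    ,  0.    ,  1.    ]])}
top {'intrinsics': array([[394.0013,   0.    , 327.5594],
       [  0.    , 394.0013, 197.5837],
       [  0.    ,   0.    ,   1.    ]]), 'pose': array([[ 0.0052,  0.9815, -0.1914,  0.4028],
       [-0.9999,  0.0033, -0.0103, -0.053
[... 602 characters left out ...]
l_base scene [159.2 346.7] 0.96 2
cover scene [271.4 258.5] 0.68 1
cover top [220.9 437.1] 0.89 1
    [ 0.526  -0.3077 -0.0009] [np.float64(0.004439789198547746), np.float64(0.004439789198547928)]
bracket_0 scene [253.3 319.4] 0.52 4
bracket_0 top [185.  211.9] 0.77 3
    [ 0.59    0.1746 -0.2938] [np.float64(0.1696149627921955), np.float64(0.1696149627921955)]
bracket_4 scene [253.3 319.4] 0.52 4
bracket_4 top [185.  211.9] 0.77 3
    [ 0.59    0.1746 -0.2938] [np.float64(0.1696149627921955), np.float64(0.1696149627921955)]
flange_0 scene [169.9 368.3] 0.67 1
flange_0 top [178.2 243.9] 0.63 1
    [0.6295 0.159  0.0062] [np.float64(0.002083895011154246), np.float64(0.002083895011154243)]
1.0
```

View pics/scene0.png

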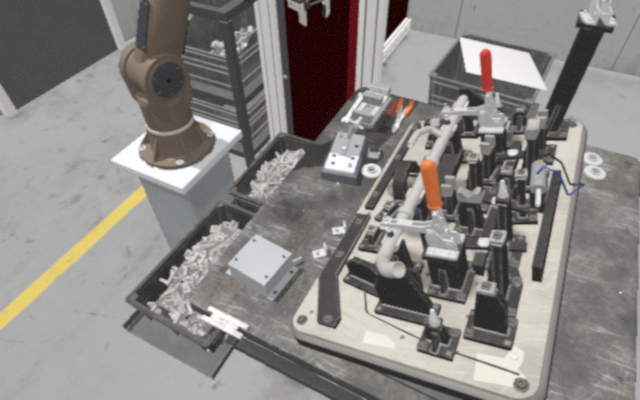

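View pics/top0.png

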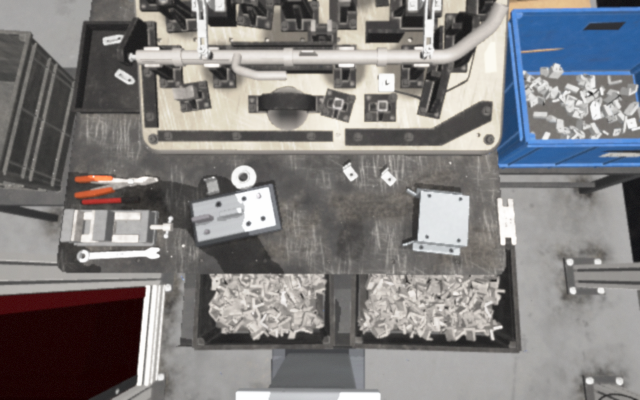

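The scene view has the plate on its base at about (155,345) and the cover at (265,262). The top view has the plate at (212,236) with its tab on the left, and the cover at (220,440) with its mouth facing left (+y). I'll enlarge both to measure the corners.

Run:
```python
from h import *
t=cv2.imread("pics/top0.png");s=cv2.imread("pics/scene0.png")
r=lambda im,y,x,h,w,f:cv2.resize(im[y:y+h,x:x+w],None,fx=f,fy=f,interpolation=cv2.INTER_CUBIC)
a=r(t,170,180,80,110,3.6);b=r(t,170,400,80,80,3.6*1)
c=r(s,120,315,70,70,4);d=r(s,225,220,80,90,3.6)
W=800;o=np.zeros((600,W,3),np.uint8)
for im,y,x in((a,0,0),(b,0,400),(c,300,0),(d,300,400)):o[y:y+im.shape[0],x:x+im.shape[1]]=im[:600-y,:W-x]
cv2.imwrite("pics/crop.png",o)
```

```text
(no output)
```

View pics/crop.png

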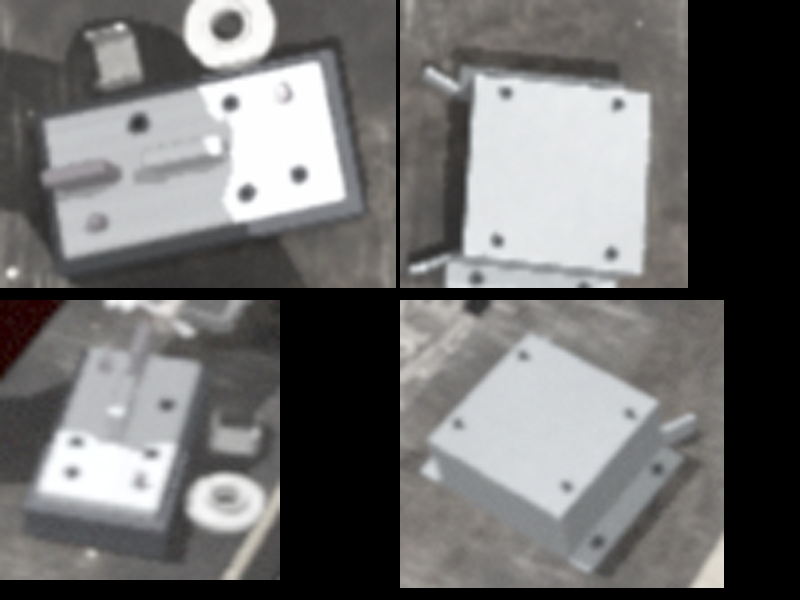

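Run:
```python
from h import *
np.set_printoptions(precision=4,suppress=True)
T=lambda c,r,x0:(170+r/3.6,c/3.6+x0)
P=[((45,120),(205,360)),((320,62),(170,512)),((345,200),(40,495)),((68,258),(88,350))]
C=[((474,72),(658,402)),((650,94),(560,518)),((640,272),(430,438)),((464,256),(530,335))]
X=[]
for a,b in P: x,e=tri([ray("top",T(*a,180)),ray("scene",(120+(b[1]-300)/4,315+b[0]/4))]);X.append(x);print("P",x,e[0],atz("top",T(*a,180),.04))
Z=[]
for a,b in C: x,e=tri([ray("top",T(a[0]-400,a[1],400)),ray("scene",(225+(b[1]-300)/3.6,220+(b[0]-400)/3.6))]);Z.append(x);print("C",x,e[0],atz("top",T(a[0]-400,a[1],400),.056))
for X,zz in((X,.04),(Z,.056)):
    X=np.array(X);c=X.mean(0);d=(X[1]+X[2]-X[0]-X[3]);d2=(X[0]+X[1]-X[2]-X[3]);print("centre",c,"xaxis yaw",np.degrees(np.arctan2(d[1],d[0])),"yaxis yaw",np.degrees(np.arctan2(d2[1],d2[0])),np.linalg.norm(d)/2,np.linalg.norm(d2)/2)
E=R.from_rotvec(arm.observe()["ee_rot"]).as_matrix();print(E)
for p in[(45,178),(118,172),(135,178),(215,147)]: print("tops",atz("top",T(*p,180),.075))
for p in[(115,37),(78,165)]: print("bystander",atz("top",T(*p,180),.02))
for n in("bracket_0","flange_0","bracket_1"):print(n,[(atz("top",q["point"],.01)[:2],round(q["conf"],2)) for q in arm.look_for("top",n)])
```

```text
P [0.5662 0.2725 0.038 ] 0.0038280976331453655 [0.5627 0.2692 0.04  ]
P [0.609  0.0988 0.0314] 0.006730526883442732 [0.6015 0.0933 0.04  ]
P [0.515  0.0772 0.0303] 0.0024693865010263732 [0.5118 0.0743 0.04  ]
P [0.4748 0.2503 0.0343] 8.283831391157155e-05 [0.4743 0.2483 0.04  ]
C [ 0.593  -0.2561  0.0534] 2.9708201254200023e-05 [ 0.5925 -0.2555  0.056 ]
C [ 0.5805 -0.3658  0.0526] 0.0014209482755810957 [ 0.5787 -0.3655  0.056 ]
C [ 0.4681 -0.3523  0.0537] 0.001189599682951337 [ 0.467  -0.3523  0.056 ]
C [ 0.4782 -0.2448  0.0505] 0.0016784605721668914 [ 0.4764 -0.2447  0.056 ]
centre [0.5412 0.1747 0.0335] xaxis yaw -76.54581694501601 yaxis yaw 13.283700550717281 0.17836030794012706 0.09529941364893932
centre [ 0.53   -0.3048  0.0526] xaxis yaw -95.9382190445427 yaxis yaw -6.217486024499847 0.10920527285547652 0.11428592139146876
[[-0.9363  0.3512  0.    ]
 [ 0.3512  0.9363  0.    ]
 [-0.      0.     -1.    ]]
tops [0.5203 0.254  0.075 ]
tops [0.5242 0.2093 0.075 ]
tops [0.5205 0.1987 0.075 ]
tops [0.54   0.1504 0.075 ]
bystander [0.6225 0.2336 0.02  ]
bystander [0.5365 0.2526 0.02  ]
bracket_0 [(array([0.6122, 0.2429]), 0.71), (array([ 0.6353, -0.1885]), 0.55)]
flange_0 [(array([0.6291, 0.1498]), 0.56), (array([ 0.641 , -0.0975]), 0.22)]
bracket_1 [(array([0.6122, 0.2429]), 0.71), (array([ 0.6353, -0.1885]), 0.55)]
```

```bash
cat >> h.py <<'E'
def go(x,y,z,yaw):
    "print shift/roll in tool axes to TCP target with tool-y axis at world yaw (deg, mod 180)"
    s=arm.observe();M=R.from_rotvec(s["ee_rot"]).as_matrix()
    d=M.T@(np.array([x,y,z])-s["position"]);yw=np.degrees(np.arctan2(M[1,1],M[0,1]))
    r=(yw-yaw+90)%180-90
    print("pos",np.round(s["position"],4),"yaw",round(yw,2),"tilt",np.round(M[2,:2],4),"shift",np.round(d,4),"roll",round(np.radians(r),4),"t",round(float(s["clock"]),2),"F",np.round(s["force"],1),"w",round(float(s["width"]),3),"gf",round(float(s["gripper_force"]),1))
E
python3 -m inch '-.038 -.024 .01 .14 .0918;-.076 -.048 .02 .28 .0918;-.114 -.072 .03 .42 .0918;-.152 -.096 .04 .56 .0918;-.19 -.12 .05 .7 .0918'
python3 -c "
from h import *
go(.5376,.171,.30,12.7)"
```

```text
clock: 1.65
position: [0.3561, 0.4046, 0.3547]
ee_rot: [-1.594, -2.707, -0.001]
force: [1.1, 0.3, 0.4]
width: 0.999
gripper_force: 0.0
pos [0.3561 0.4046 0.3547] yaw 29.01 tilt [0.0004 0.0006] shift [-0.2923  0.0455  0.0546] roll 0.2846 t 1.65 F [1.1 0.3 0.4] w 0.999 gf 0.0
```

```bash
python3 -m inch '-.044 .007 .01 .1 .0918;-.088 .014 .02 .2 .0918;-.132 .021 .03 .28 .0918;-.176 .028 .04 .28 .0918;-.22 .035 .05 .28 .0918' >/dev/null
python3 -m inch '-.04 -.01 .0 0 .0918;-.072 -.011 .0 0 .0918;-.072 -.011 .0 0 .0918;-.072 -.011 .0 0 .0918' >/dev/null
python3 - <<'E'
from h import *
np.set_printoptions(precision=4,suppress=True)
go(.5376,.171,.26,12.7)
t=snap("top","top1");s=snap("scene","scene1")
r=lambda im,y,x,h,w,f:cv2.resize(im[y:y+h,x:x+w,::-1],None,fx=f,fy=f,interpolation=cv2.INTER_CUBIC)
cv2.imwrite("pics/crop1.png",np.hstack([r(t,150,170,120,120,3.3),r(s,90,290,120,120,3.3)]))
E
```

```text
pos [0.4996 0.1584 0.3049] yaw 13.19 tilt [0.0004 0.0005] shift [0.0035 0.0398 0.045 ] roll 0.0086 t 2.55 F [0.8 0.6 0.9] w 0.998 gf 0.0
```

View pics/crop1.png

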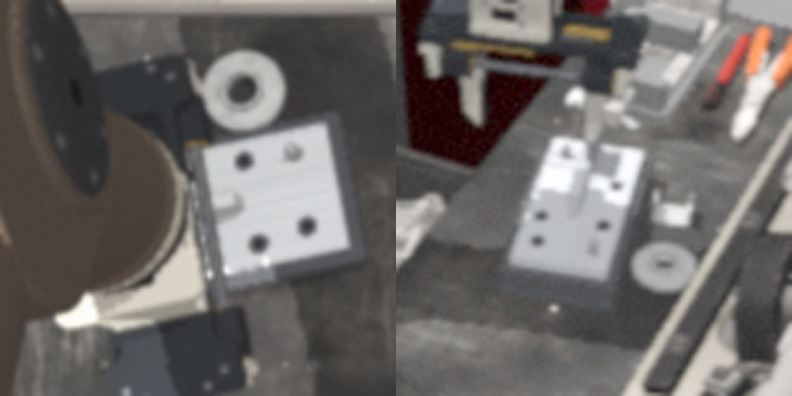

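The top view shows the arm over the tab half, with the plate's far half at about (212,250). The scene view shows the fingers high above the tab end. The midpoint of the two dowel tips gives the plate centre directly.

Run:
```python
from h import *
np.set_printoptions(precision=4,suppress=True)
T=lambda c,r:(170+r/3.6,c/3.6+180)
S=lambda c,r:(120+(r-300)/4,c/4+315)
# dowel tips, pixel amid the visible pin (z~.05)
a=atz("top",T(285,92),.048);b=atz("top",T(97,222),.048)
print("top",a,b,(a+b)/2,np.linalg.norm(a-b),np.degrees(np.arctan2(*(a-b)[1::-1]))-np.degrees(np.arctan2(28,65)))
a=atz("scene",S(141,479),.048);b=atz("scene",S(107,364),.048)
print("scene",a,b,(a+b)/2,np.linalg.norm(a-b),np.degrees(np.arctan2(*(a-b)[1::-1]))-np.degrees(np.arctan2(28,65)))
```

```text
top [0.58   0.1137 0.048 ] [0.4963 0.2289 0.048 ] [0.5381 0.1713 0.048 ] 0.14239299509786585 -77.29100210709996
scene [0.5857 0.1115 0.048 ] [0.504  0.2249 0.048 ] [0.5449 0.1682 0.048 ] 0.13980636021608503 -77.50084789320258
```

```bash
python3 -m inch '.0026 .02 .0 .008 .0918;.0026 .042 .0 .008 .0918;.0026 .042 .03 .008 .0918;.0026 .042 .06 .008 .0918;.0026 .042 .06 .008 .0918' 20 >/dev/null
python3 -c "
from h import *
go(.540,.1705,.224,12.6)"
```

```text
pos [0.5378 0.1725 0.2415] yaw 12.99 tilt [-0.0005 -0.0062] shift [-0.0024  0.0018  0.0175] roll 0.0067 t 3.15 F [-0.8 -0.3  0.5] w 1.0 gf 0.0
```

```bash
python3 -m inch '-.002 .002 .009 .007 .04;-.002 .002 .018 .007 .03;-.002 .002 .018 .007 .03;-.002 .002 .018 .007 .025;-.002 .002 .018 .007 .02' 10 
python3 -c "
from h import *
go(.540,.1705,.224,12.6)"
```

```text
clock: 3.65
position: [0.5423, 0.1696, 0.2274]
ee_rot: [1.968, 2.448, 0.002]
force: [-0.6, -0.3, 0.4]
width: 0.617
gripper_force: 0.0
pos [0.5423 0.1696 0.2274] yaw 12.43 tilt [0.0003 0.0011] shift [ 0.0013 -0.002   0.0034] roll -0.003 t 3.65 F [-0.6 -0.3  0.4] w 0.617 gf 0.0
```

```bash
python3 -m inch '0 0 .002 0 .02;0 0 .002 0 .02;0 0 .002 0 .02;0 0 .002 0 .02;0 0 .002 0 .02'
python3 -c "
from h import *
go(.540,.1705,.224,12.6)
t=snap('scene','scene2')
cv2.imwrite('pics/crop2.png',cv2.resize(t[95:195,290:410,::-1],None,fx=5,fy=5,interpolation=cv2.INTER_CUBIC))"
```

```text
clock: 4.15
position: [0.542, 0.1695, 0.2248]
ee_rot: [1.968, 2.449, 0.0]
force: [0.5, 0.0, 0.6]
width: 0.225
gripper_force: 0.0
pos [0.542  0.1695 0.2248] yaw 12.43 tilt [0. 0.] shift [ 0.0014 -0.0018  0.0008] roll -0.003 t 4.15 F [0.5 0.  0.6] w 0.225 gf 0.0
```

View pics/crop2.png

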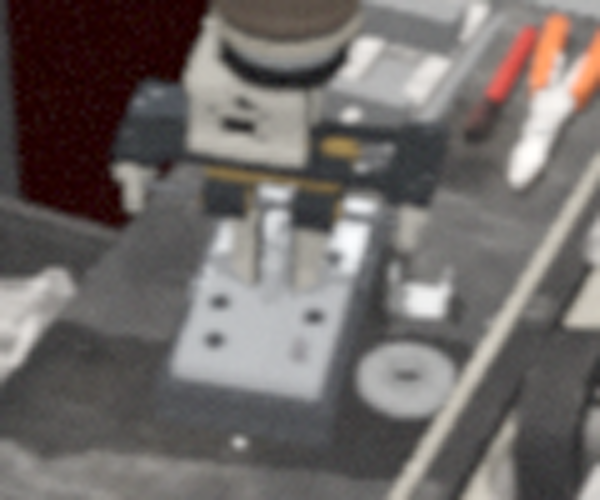

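The fingers are astride the bar with no contact force, and the opening is about 21 mm. Closing now.

```bash
python3 -m inch '0 0 0 0 .014;0 0 0 0 .012;0 0 0 0 .01;0 0 0 0 .008;0 0 0 0 .006' 15
python3 -m inch '0 0 0 0 .0;0 0 0 0 .0;0 0 0 0 .0' 45
python3 -c "
from h import *
go(.540,.1705,.224,12.6);print(arm.observe()['ft_torque'])"
```

```text
clock: 4.7
position: [0.5415, 0.1694, 0.2246]
ee_rot: [-1.967, -2.448, 0.002]
force: [-5.0, -1.7, 4.5]
width: 0.128
gripper_force: 15.0
clock: 5.0
position: [0.5415, 0.1694, 0.2246]
ee_rot: [-1.967, -2.448, 0.002]
force: [-6.2, -1.9, 3.6]
width: 0.128
gripper_force: 45.0
pos [0.5415 0.1694 0.2246] yaw 12.43 tilt [ 0.0001 -0.0015] shift [ 0.0014 -0.0012  0.0006] roll -0.003 t 5.0 F [-6.2 -1.9  3.6] w 0.128 gf 45.0
[-0.29890651  1.11884047  0.06332654]
```

```bash
python3 -m inch '0 -.0005 0 0 .0;0 -.0005 -.002 0 .0;0 -.0005 -.005 0 .0;0 -.0005 -.008 0 .0;0 -.0005 -.011 0 .0'
python3 -c "
from h import *
go(.540,.1705,.224,12.6);print(arm.observe()['ft_torque'])"
```

```text
clock: 5.5
position: [0.5416, 0.1694, 0.2359]
ee_rot: [1.968, 2.449, -0.0]
force: [0.3, -0.0, -6.3]
width: 0.128
gripper_force: 45.0
pos [0.5416 0.1694 0.2359] yaw 12.43 tilt [-0.0001  0.    ] shift [ 0.0014 -0.0013  0.0119] roll -0.003 t 5.5 F [ 0.3 -0.  -6.3] w 0.128 gf 45.0
[-0.1121254   0.0581447   0.04887048]
```

```bash
python3 -m inch '0 0 -.01 0 .0;0 0 -.022 0 .0;0 0 -.035 0 .0;0 0 -.045 0 .0;0 0 -.045 0 .0' | head -4
python3 -m inch '-.03 -.005 0 .03 0;-.065 -.0115 0 .08 0;-.1 -.0178 0 .13 0;-.135 -.024 0 .18 0;-.165 -.0294 0 .23 0' >/dev/null
python3 -c "
from h import *
go(.5529,-.107,.28,-6);print(arm.observe()['ft_torque'])"
```

```text
clock: 6.0
position: [0.5422, 0.1696, 0.2828]
ee_rot: [1.967, 2.448, 0.005]
force: [1.1, -1.0, -5.8]
pos [ 5.481e-01 -1.000e-04  2.807e-01] yaw -0.92 tilt [-0.0004 -0.0001] shift [-0.1068  0.0065  0.0007] roll 0.0887 t 6.5 F [ 0.5 -0.1 -5.4] w 0.128 gf 45.0
[-0.14774682 -0.02460262 -0.02910414]
```

```bash
python3 -m inch '-.03 .002 0 .03 0;-.06 .004 0 .06 0;-.09 .0055 0 .085 0;-.105 .0065 .01 .09 0;-.107 .0065 .03 .09 0' >/dev/null
python3 -m inch '0 0 .015 0 0;0 0 .025 0 0;0 0 .03 0 0;0 0 .03 0 0;0 0 .03 0 0'>/dev/null
python3 - <<'E'
from h import *
go(.5529,-.107,.195,-6);print(arm.observe()['ft_torque'])
t=snap("top","top3");s=snap("scene","scene3")
r=lambda im,y,x,h,w,f:cv2.resize(im[y:y+h,x:x+w,::-1],None,fx=f,fy=f,interpolation=cv2.INTER_CUBIC)
cv2.imwrite("pics/crop3.png",np.hstack([r(t,140,280,120,200,2),r(s,150,220,120,180,2.2)[:240]]))
E
```

```text
pos [ 0.5537 -0.105   0.2212] yaw -5.89 tilt [0.     0.0007] shift [-0.0021 -0.0006  0.0262] roll 0.002 t 7.5 F [-0.   0.1 -5.9] w 0.125 gf 45.0
[-0.16118408  0.04943687 -0.01253846]
```

View pics/crop3.png

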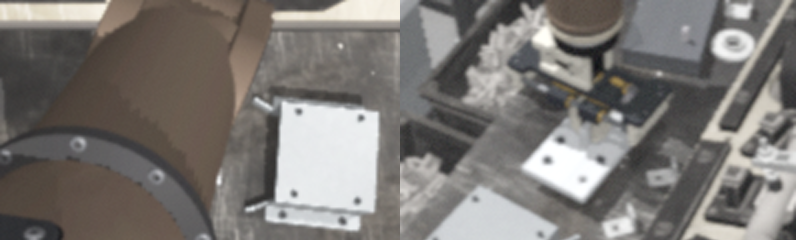

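The plate hangs level, nose toward the cover, clear of the bracket at right. Lowering it now.

```bash
python3 -m inch '0 0 .008 0 0;0 0 .016 0 0;0 0 .021 0 0;0 0 .0235 0 0;0 0 .0255 0 0'|sed -n 2,4p
python3 -m inch '0 0 0 0 0;0 0 .0007 0 0;0 0 .0014 0 0;0 0 .0014 0 0' | sed -n 2,4p
```

```text
position: [0.5534, -0.1051, 0.1948]
ee_rot: [-2.333, -2.104, 0.001]
force: [0.8, 0.1, -5.3]
position: [0.5535, -0.1052, 0.1946]
ee_rot: [2.333, 2.104, 0.001]
force: [-3.3, 0.1, 4.8]
```

```bash
python3 -m inch '0 0 -.001 0 .02;0 0 -.001 0 .03;0 0 -.001 0 .04;0 0 -.001 0 .05;0 0 -.001 0 .05'|sed -n 2,5p
python3 -m inch '0 0 -.01 0 .05;0 0 -.03 0 .05;0 0 -.05 0 .05;0 0 -.07 0 .05;0 0 -.075 0 .05'|sed -n 2,5p
python3 -m inch '.03 0 0 0 .05;.065 0 0 0 .05;.1 0 0 0 .05;.13 0 0 0 .05;.15 0 0 0 .05'|sed -n 2,5p
python3 - <<'E'
from h import *
t=snap("top","top4");s=snap("scene","scene4")
r=lambda im,y,x,h,w,f:cv2.resize(im[y:y+h,x:x+w,::-1],None,fx=f,fy=f,interpolation=cv2.INTER_CUBIC)
a=r(t,160,290,100,200,4)[:300,:];b=r(s,160,215,100,200,4)[:300]
cv2.imwrite("pics/crop4.png",np.vstack([a,b]))
E
```

```text
position: [0.5535, -0.1051, 0.1948]
ee_rot: [2.333, 2.104, 0.0]
force: [0.9, 0.7, 0.6]
width: 0.512
position: [0.5541, -0.1054, 0.2724]
ee_rot: [2.331, 2.102, 0.004]
force: [-0.2, 0.1, -0.1]
width: 0.546
position: [0.5688, 0.0469, 0.2695]
ee_rot: [-2.329, -2.106, -0.0]
force: [0.2, -0.3, -0.1]
width: 0.541
```

View pics/crop4.png

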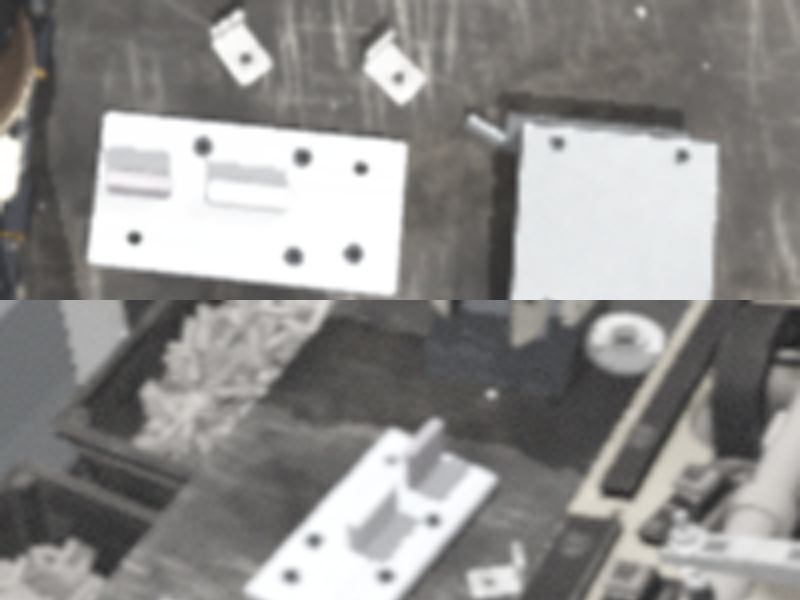

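The plate is flat and free in front of the cover, with the brackets undisturbed. In the top crop its corners are at about (105,112), (408,142), (397,292) and (90,262).

Run:
```python
from h import *
np.set_printoptions(precision=4,suppress=True)
P=np.array([atz("top",(160+r/4,290+c/4),.01) for c,r in((105,112),(408,142),(397,292),(90,262))])
d=P[1]+P[2]-P[0]-P[3];e=P[0]+P[1]-P[2]-P[3]
print("plate",P.mean(0),np.degrees(np.arctan2(d[1],d[0])),np.degrees(np.arctan2(e[1],e[0])),np.linalg.norm(d)/2,np.linalg.norm(e)/2)
C=np.array([atz("top",(170+r/3.6,400+(c-400)/3.6),.056) for c,r in((474,72),(650,94),(640,272),(464,256))])
cc=C.mean(0);u=np.array([-.1045,-.9945]);v=np.array([.9945,-.1045])
w=P.mean(0)[:2]-cc[:2];print("cover",cc,"plate in cover x,y",w@u-.0015+.0,w@v)
for n in("end_tab","grip_bar"):
    rs=[ray(c,arm.place_of(c,n)[0]["point"]) for c in("top","scene")];print(n,*tri(rs))
go(.5535+.065*.1045,-.105+.065*.9945,.20,-6)
```

```text
plate [ 0.5526 -0.1025  0.01  ] -95.48738247852788 -5.278746543008937 0.18179432163552278 0.09063325587374373
cover [ 0.5287 -0.3045  0.056 ] plate in cover x,y -0.20486656277986134 0.002651872509576547
end_tab [ 0.557  -0.0364  0.0149] [np.float64(0.005690682153010172), np.float64(0.005690682153010159)]
grip_bar [ 0.5512 -0.0982  0.0166] [np.float64(0.0012648993976694344), np.float64(0.0012648993976692566)]
pos [0.5687 0.0427 0.2698] yaw -6.0 tilt [-0.0007 -0.0001] shift [-0.0835  0.0003  0.0698] roll 0.0 t 10.3 F [-1.3  0.1 -0.3] w 0.546 gf 0.0
```

```bash
python3 -m inch '-.03 0 0 0 .05;-.06 0 0 0 .05;-.08 0 0 0 .05;-.08 0 .025 0 .05;-.08 0 .05 0 .05'|sed -n 2,5p
python3 -m inch '0 0 .012 0 .05;0 0 .022 0 .04;0 0 .0235 0 .03;0 0 .0235 0 .02;0 0 .0235 0 .016' 10
python3 -m inch '0 0 0 0 .012;0 0 0 0 .01;0 0 0 0 .006;0 0 0 0 .002;0 0 0 0 .0' 
python3 -c "
from h import *
go(.5603,-.037,.196,-6)"
```

```text
position: [0.5607, -0.0381, 0.2201]
ee_rot: [2.336, 2.098, 0.002]
force: [1.1, 0.4, -0.1]
width: 0.545
clock: 11.3
position: [0.561, -0.0355, 0.1971]
ee_rot: [2.332, 2.104, 0.002]
force: [-0.3, 0.2, -0.3]
width: 0.248
gripper_force: 0.0
clock: 11.8
position: [0.5608, -0.0354, 0.1968]
ee_rot: [2.333, 2.104, 0.001]
force: [-1.3, 1.1, 5.6]
width: 0.113
gripper_force: 10.0
pos [ 0.5608 -0.0354  0.1968] yaw -5.9 tilt [0.0004 0.0006] shift [-0.0017 -0.0004  0.0008] roll 0.0017 t 11.8 F [-1.3  1.1  5.6] w 0.113 gf 10.0
```

```bash
python3 -m inch '0 0 0 0 0;-.01 -.001 0 0 0;-.025 -.0025 0 0 0;-.045 -.0025 0 0 0;-.065 -.0025 0 0 0' 35
python3 -m inch '-.01 0 0 0 0;-.025 0 0 0 0;-.04 0 0 0 0;-.05 0 0 0 0;-.05 0 0 0 0'
python3 -c "
from h import *
u=np.array([-.1045,-.9945])
go(.5608+.165*u[0]-.0025,-.0354+.165*u[1],.1968,-6)
t=snap('top','top5');s=snap('scene','scene5')
cv2.imwrite('pics/crop5.png',np.hstack([cv2.resize(t[150:270,330:490,::-1],None,fx=2.4,fy=2.4,interpolation=2),cv2.resize(s[170:290,220:380,::-1],None,fx=2.4,fy=2.4,interpolation=2)]))"
```

```text
clock: 12.3
position: [0.5522, -0.0985, 0.1968]
ee_rot: [-2.329, -2.107, -0.004]
force: [0.2, 6.5, 5.1]
width: 0.107
gripper_force: 35.0
clock: 12.8
position: [0.5465, -0.1507, 0.1968]
ee_rot: [2.333, 2.102, 0.001]
force: [-1.2, -2.5, 6.6]
width: 0.106
gripper_force: 35.0
pos [ 0.5465 -0.1507  0.1968] yaw -5.98 tilt [-0.0004  0.0012] shift [-0.0491 -0.0003  0.    ] roll 0.0004 t 12.8 F [-1.2 -2.5  6.6] w 0.106 gf 35.0
```

View pics/crop5.png

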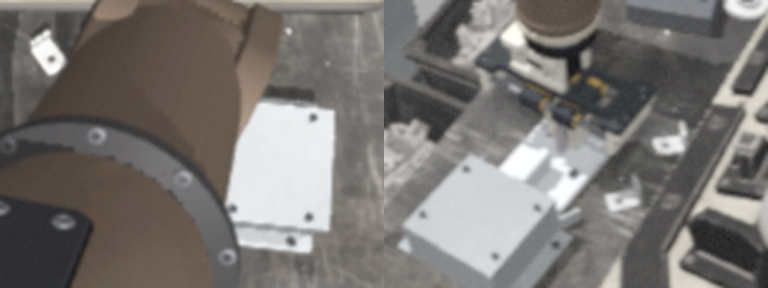

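The plate's nose is under the roof and centred, with no side force. Continuing.

```bash
python3 -m inch '-.008 0 0 0 0;-.018 0 0 0 0;-.028 0 0 0 0;-.036 0 0 0 0;-.038 0 0 0 0'|sed -n 2,4p
python3 -m inch '-.002 0 0 0 0;-.004 0 0 0 0;-.006 0 0 0 0;-.008 0 0 0 0;-.008 0 0 0 0'|sed -n 2,4p
```

```text
position: [0.5431, -0.1862, 0.1968]
ee_rot: [-2.331, -2.105, -0.003]
force: [0.5, 10.2, 10.7]
position: [0.5426, -0.1931, 0.1968]
ee_rot: [-2.33, -2.106, -0.004]
force: [0.9, 8.1, 8.7]
```

```bash
for i in 1; do python3 -m inch '-.001 0 0 0 0;-.002 0 0 0 0;-.003 0 0 0 0;-.004 0 0 0 0;-.004 0 0 0 0'|sed -n 2,4p; done
python3 -m inch '-.001 0 0 0 0;-.002 0 0 0 0;-.003 0 0 0 0;-.004 0 0 0 0;-.004 0 0 0 0'|sed -n 2,4p
```

```text
position: [0.5422, -0.1968, 0.1968]
ee_rot: [-2.329, -2.106, -0.004]
force: [0.7, 9.2, 9.3]
position: [0.542, -0.2, 0.1968]
ee_rot: [-2.328, -2.106, -0.005]
force: [1.0, 12.3, 10.9]
```

```bash
python3 -m inch '-.001 0 0 0 0;-.002 0 0 0 0;-.002 0 0 0 0'|sed -n 2,4p
python3 -m inch '-.001 0 0 0 0;-.002 0 0 0 0;-.002 0 0 0 0'|sed -n 2,4p
```

```text
position: [0.542, -0.2005, 0.1968]
ee_rot: [-2.325, -2.106, -0.007]
force: [0.1, 18.0, 13.5]
position: [0.542, -0.2009, 0.1967]
ee_rot: [-2.322, -2.107, -0.009]
force: [0.5, 23.4, 15.2]
```

```bash
python3 -m inch '.0015 0 0 0 0;.003 0 0 0 0;.003 0 0 0 .02;.003 0 0 0 .03;.003 0 0 0 .03'|sed -n 2,6p
python3 -m inch '0 0 0 0 .03;0 0 0 0 .03;0 0 -.01 0 .03;0 0 -.03 0 .03;0 0 -.06 0 .03'|sed -n 2,4p
python3 -m inch '.03 0 -.02 0 .03;.07 0 -.05 0 .03;.11 0 -.07 0 .03;.15 0 -.07 0 .03;.19 0 -.07 0 .03'|sed -n 2,4p
python3 - <<'E'
from h import *
np.set_printoptions(precision=4,suppress=True)
t=snap("top","top6");s=snap("scene","scene6")
cv2.imwrite("pics/crop6.png",np.vstack([cv2.resize(t[170:245,330:480,::-1],None,fx=4,fy=4,interpolation=2),cv2.resize(s[180:255,220:370,::-1],None,fx=4,fy=4,interpolation=2)]))
print(arm.observe()["clock"])
E
```

```text
position: [0.5404, -0.2047, 0.1961]
ee_rot: [2.334, 2.103, -0.001]
force: [-0.6, -0.1, -0.8]
width: 0.308
gripper_force: 0.0
position: [0.5401, -0.2042, 0.2564]
ee_rot: [-2.332, -2.102, 0.002]
force: [0.5, 0.5, 0.3]
position: [0.5604, -0.0139, 0.3281]
ee_rot: [2.332, 2.103, 0.003]
force: [-0.4, -0.4, -0.1]
17.1
```

View pics/crop6.png

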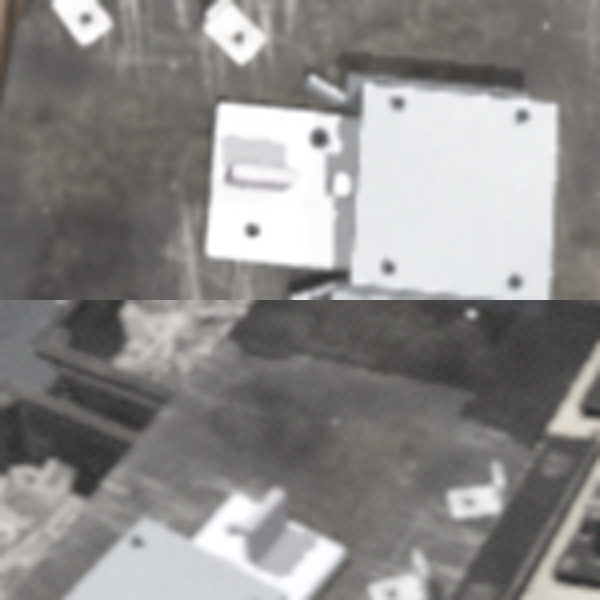

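Run:
```python
from h import *
np.set_printoptions(precision=4,suppress=True)
u=np.array([-.1045,-.9945]);v=np.array([.9945,-.1045])
f=lambda c,r,z:atz("top",(170+r/4,330+c/4),z)[:2]
C=np.array([atz("top",(170+r/3.6,400+(c-400)/3.6),.056) for c,r in((474,72),(650,94),(640,272),(464,256))])
o=C.mean(0)[:2]-.0015*u*-1
print("cover front/back",[(p[:2]-o)@u for p in C])
a=f(217,102,.01);b=f(207,255,.01)
for p in(a,b):print("rear corner in cover",(p-o)@u,(p-o)@v)
d=a-b;print("yaw of plate y",np.degrees(np.arctan2(d[1],d[0])))
for n in("end_tab",):
    for c in("top","scene"):
        q=arm.place_of(c,n)
        if q:w=atz(c,q[0]["point"],.01)[:2]-o;print(n,c,w@u,w@v)
```

```text
cover front/back [np.float64(-0.05692711562422955), np.float64(0.053961331243035426), np.float64(0.05248514025826393), np.float64(-0.05551905887706973)]
rear corner in cover -0.13270006471266532 0.04659754346579192
rear corner in cover -0.13098823068876164 -0.04533600515594949
yaw of plate y -4.931765526838462
end_tab top -0.11458698963496451 0.004066604831763954
end_tab scene -0.11044856656051925 -0.007851214070262137
```

The rear edge reads -132 mm against -130 mm ideal, so it is home within measuring error. I'll press the closed fingers against the tab's rear face to make sure.

```bash
python3 -m inch '-.03 0 0 0 0;-.07 0 0 0 0;-.11 .001 0 0 0;-.135 .001 .02 0 0;-.135 .001 .06 0 0' 20|sed -n 2,2p
python3 -m inch '0 0 .03 0 0;0 0 .055 0 0;0 0 .069 0 0;0 0 .0705 0 0;0 0 .0705 0 0'|sed -n 2,5p
python3 -m inch '-.004 0 0 0 0;-.008 0 0 0 0;-.012 0 0 0 0;-.016 0 0 0 0;-.018 0 0 0 0'|sed -n 2,4p
```

```text
position: [0.547, -0.157, 0.269]
position: [0.5474, -0.1505, 0.1964]
ee_rot: [2.334, 2.102, -0.0]
force: [0.8, -0.2, 0.3]
width: 0.007
position: [0.5454, -0.1683, 0.1961]
ee_rot: [2.333, 2.103, 0.0]
force: [0.2, 6.7, 2.7]
```

```bash
python3 -m inch '-.001 0 0 0 0;-.002 0 0 0 0;-.003 0 0 0 0;-.003 0 0 0 0'|sed -n 2,4p
python3 -m inch '-.001 0 0 0 0;-.002 0 0 0 0;-.003 0 0 0 0;-.003 0 0 0 0'|sed -n 2,4p
```

```text
position: [0.5455, -0.1687, 0.1959]
ee_rot: [-2.329, -2.105, -0.003]
force: [-0.3, 8.0, 6.1]
position: [0.5456, -0.1694, 0.196]
ee_rot: [-2.325, -2.106, -0.006]
force: [-0.2, 14.8, 8.4]
```

```bash
python3 -m inch '-.001 0 0 0 0;-.002 0 0 0 0;-.003 0 0 0 0;-.004 0 0 0 0;-.004 0 0 0 0'|sed -n 2,4p
python3 -m inch '-.001 0 0 0 0;-.002 0 0 0 0;-.002 0 0 0 0;-.002 0 0 0 0'|sed -n 2,4p
```

```text
position: [0.5457, -0.1702, 0.196]
ee_rot: [-2.319, -2.107, -0.01]
force: [-1.2, 26.3, 13.4]
position: [0.5457, -0.1707, 0.1959]
ee_rot: [-2.316, -2.107, -0.011]
force: [0.7, 31.5, 16.2]
```

It is firmly seated: about 31 N with no sliding. Retreating for a final check.

```bash
python3 -m inch '.004 0 0 0 0;.01 0 0 0 0;.02 0 0 0 0;.02 0 -.03 0 0;.03 0 -.07 0 0'|sed -n 2,4p
python3 -m inch '.04 0 -.04 0 0;.08 0 -.06 0 0;.12 0 -.06 0 0;.15 0 -.06 0 0;.15 0 -.06 0 0'|sed -n 2,4p
python3 - <<'E'
from h import *
t=snap("top","top7")
cv2.imwrite("pics/crop7.png",cv2.resize(t[140:265,180:500,::-1],None,fx=2.5,fy=2.5,interpolation=2))
print(cv2.absdiff(t[170:245,350:480],cv2.imread("pics/top6.png")[170:245,350:480,::-1]).mean())
E
```

```text
position: [0.5462, -0.1506, 0.2649]
ee_rot: [-2.334, -2.1, 0.006]
force: [1.4, -0.4, 0.5]
position: [0.5631, 0.0048, 0.3256]
ee_rot: [-2.325, -2.111, -0.002]
force: [-0.1, 0.2, 0.1]
0.8107350427350427
```

View pics/crop7.png

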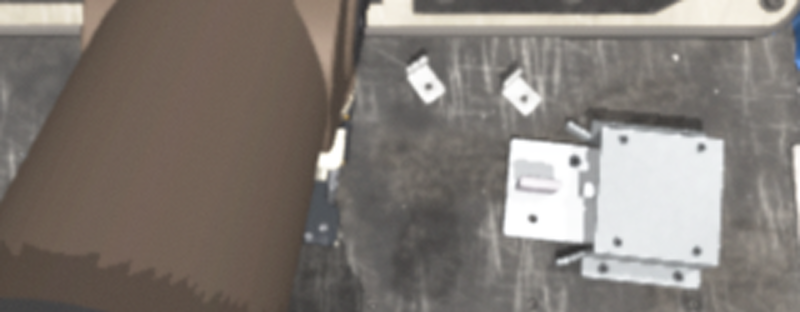

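The plate sits under the cover with its tab at about (540,185) in the crop. It did not move during the push test, the brackets lie as they were, and the robot is clear.

```bash
python3 -c "
from cell import arm
print(arm.observe()['clock'],arm.sign_off())"
```

```text
the job is handed in; nothing more can be done
21.45 None
```

The jig plate was lifted level off the dowels, set down and released in front of the cover, then slid by its tab until it stopped against the back wall and released; a final push of about 31 N did not move it, and the job was handed in at 21.5 s.

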